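Lift a hot roll with the tongs

TASK

The rolls on the wooden pot stand are straight from the oven: pick up the steel tongs by their two black grips, close their jaws on the small round roll and lift it, without the gripper or arm touching that roll. Finish while still holding it up in the tongs, still, at least 10 cm clear above the counter (do not put it down or let go), and leave the other rolls and everything else where they are.

Things in the scene. Friction and masses are not known exactly. Their poses are not given: they have to be found in the camera images.
- tongs: Spring-open steel kitchen tongs, 260 mm long, 130 g, lying flat on the counter; the arms open and shut sideways, about the vertical. Origin: on the underside, midway between the two black plastic grips, near the centre of mass. x points along the tongs to the jaws, z up. Pivot and hanging ring at x -100 to -140 mm, jaws at x 78 to 122 mm
- tongs_grips (a point): Point midway between the grips, 17 mm above the tongs' origin. Pinch the grips together across the tongs' y, from above. Each is 66 mm long (x -31 to 36 mm), 7 mm thick, 34 mm high (from the underside up). At rest they measure 66 mm over their outer faces here (71 mm at the jaw end); the spring pushes each outwards with 3 N at rest, 4 to 5 N when 4 to 6 mm closer, 8 N at 50 mm
- tongs_jaws (a point): Point midway between the jaws: 100 mm ahead of the tongs' origin along x, 15 mm above the underside. At rest the jaws are 80 mm apart inside (94 mm over the outsides). Jaw gap = 80 mm - 2 x (66 mm - width over the grips): grips closed to 58 to 62 mm carry the tongs with the jaws still open; at 50 mm the parallel jaws meet a 48 mm item; 25 to 35 N of grip then presses it with about 10 N
- tong_left: The left arm of the tongs (on their +y side) with its grip and jaw; the arms move together, mirror-wise. Origin on its pivot, 100 mm behind and 8 mm to the +y side of the tongs' origin, at underside level. Jaw: a flat steel plate 44 mm long with a rounded end, 4 mm thick, 30 mm high (from the underside up)
- tong_right: The right arm of the tongs (on their -y side), mirror image of the left
- pot_stand: Fixed wooden slatted pot stand, 130 mm (its x) by 300 mm (its y), 22 mm high. Origin: centre of its underside. Three rolls of the same crust stand on it in a row along its y, 90 mm from one to the next, in any order; x points away from the robot, so tongs that point along the stand's x go between the neighbours
- round_roll: The small round bread roll, 48 mm across (widest from 6 to 26 mm above its foot), 40 mm high with a domed top, about 40 g. Origin: centre of its underside. It stands on the pot stand
- finger_roll: Bystander: oblong finger roll, 85 mm (its x) by 34 mm, 32 mm high, on the pot stand, long side along the stand's x. Origin: centre of its underside
- square_roll: Bystander: square bread roll, 52 by 46 mm, 34 mm high, on the pot stand. Origin: centre of its underside
- salt_cellar: Bystander: round glass salt cellar with a hinged steel top, 74 mm across, 56 mm high. Origin: centre of its underside
- spoon_rest: Bystander: blue ceramic spoon rest, 145 by 80 mm, 16 mm high. Origin: centre of its dish's underside
- turner: Bystander: black plastic slotted turner lying flat, 310 mm long, 12 mm high. Origin: on the underside, at the middle
- egg_bowl: Bystander: white bowl, 110 mm across, 50 mm high. Origin: centre of its underside
Things that resemble listed ones, but are neither listed nor needed, are in the scene too. Leave any pink or turquoise look-alike of the round_roll alone.

How it is judged:
By the outcome, as a careful person would: the job done as asked, in the order asked, and still so for the second after the job is handed in, while the arm keeps its last pose, push and grip.
It also fails if it takes over 43 s, if anything falls off the work surface, if the arm or the gripper's body presses on something with over 40 N, if the wrist force passes 120 N, or if a joint passes its speed limit or range.

ROBOT

A 6-joint arm with a two-finger parallel gripper is mounted at the origin on the work surface. World frame = base frame: x ahead of the robot, y to its left, z up, the work surface at z = 0. Lengths are in m, angles in degrees, forces in N, time in s.
With the tool pointing down it reaches from about 0.275 to 0.975 m from the base axis. Payload 8.4 kg.
Tool frame: the origin (TCP) lies between the finger pads; the fingertips stand 19 mm ahead of it and the grasp point (between the pads) is the TCP; z points along the fingers, y is the line along which they close (so a half turn about z gives the same grasp; the last joint's range is limited). The gripper opens to 92 mm and grips with 3 to 60 N. Pads are 20 mm wide; open, the fingers measure 128 mm over their backs; the gripper's body (75 mm by 189 mm) begins 69 mm behind the grasp point.
Start: joints at [68.274, 20.225, 93.587, -0, 66.188, -0.138], TCP at [0.23, 0.581, 0.234] pointing down, gripper open.
Joint ranges: [-150.9, 150.9], [-52.94, 120.26], [3.33, 152.33], [-74.26, 254.26], [0, 154.13], [-172.89, 172.89]. Speed limits (degrees/s): [127.2, 127.2, 159.86, 180, 180, 180].

INTERFACE

Orientations are given as [roll, pitch, yaw] about the fixed x, y, z axes, in that order (R = Rz(yaw) Ry(pitch) Rx(roll)).
In Python, from rig import env gives the robot as it stands.
- The arm moves only by the tool step_arm, never from a script. Its argument "plan" is a list of rows, each an object of numbers: "x", "y", "z": the shift along the tool's x, y, z in units of 0.5 m (1.0 is 0.5 m); "wx", "wy", "wz": the turn, a rotation vector about the tool's x, y, z in units of pi/4 rad (1.0 is pi/4 rad); "jaw": the gripper command: -1 is shut, 1 is fully open, values between are in proportion. In form: [{"x": .., "y": .., "z": .., "wx": .., "wy": .., "wz": .., "jaw": ..}, ...]. A call has 1 to 10 rows; each row is the pose to reach, as a shift and turn from the pose commanded when the call began, along the tool's axes at that moment; what a row does not reach only later rows make up. A row lasts 1/12 s, in which the tool goes at most 41.7 mm and 7.16 degrees, less where a joint would pass 70% of its speed; a pose out of reach is approached as far as the arm can. A call with a number of a shift or a turn outside -1 to 1 is refused whole. A call with a gripper value outside its range is refused whole. The fingers move at their own pace and stop on an object; the grip force is fixed at half the most. Time passes only in rows, so rows that repeat a pose let the fingers close. It gives the time, the measured TCP pose, the force, the opening and the grip force at its end, in the units of the state.
- env.get_obs(): the state, without advancing time (a new reading comes with each control period).
- env.snapshot(name): name is "scene" or "top" or "wrist"; returns a dict with "frame" (480x640x3 uint8, red, green, blue), "mtx" (3x3 intrinsics, pixels), "rvec" (rotation vector, rad) and "tvec" (3), from world to camera coordinates, as OpenCV has them. Camera axes: x right, y down, z forward; pixel columns grow to the right and rows downward; lengths in m; the calibration is good to about 2 mm. A picture is of the moment at which its call begins. There is no depth.
- env.finish_job(): hands the job in; it is judged then, once.
The state is a dict: "time": time; "joint_pos": joint angles; "qd": joint speeds; "tau": joint torques, N m; "eef_pos": TCP position; "tool_rot": TCP orientation; "wrist_force": force on the tool from outside, world axes, zero at the start; "ft_torque": the same for the moment, N m; "gripper_width": finger opening in m; "gripper_force": force on a finger pad.
Only numpy, scipy, OpenCV 4.12 (cv2) and the standard library are available. Lean on these libraries where they do the work, as an engineer would, in place of code of your own. Each camera call takes 0.05 s, during which the arm holds its last target. There are 200 camera calls.

## Working session

There is one attempt and no reset: what is moved stays moved. The work goes in short steps, Python scripts to look and compute and a tool call to move; the robot and the scene stay as the last step left them, time stands still between calls to the robot, and variables do not carry over. Pictures are saved under pics/ and viewed, at most 10 in all, crops included, and the job is handed in when it is done.

Besides the shell and the picture viewer there is one more tool, called after "Request:" in YAML: its name, and indented under it one key for each argument. step_arm: Moves the arm, as the interface text tells. Shifts and turns lie within -1 to 1; 1 stands for 0.5 m of shift or pi/4 rad of turn. Its arguments: {"type":"object","properties":{"plan":{"type":"array"}},"required":["plan"]}

```bash
mkdir -p pics
cat > h.py <<'E'
import numpy as np, cv2
from rig import env
def snap(n,f=None):
    s=env.snapshot(n)
    if f: cv2.imwrite('pics/'+f,cv2.cvtColor(s['frame'],cv2.COLOR_RGB2BGR))
    return s
def ray(s,px,z):
    R=cv2.Rodrigues(np.array(s['rvec'],float))[0]; t=np.array(s['tvec'],float).ravel()
    c=-R.T@t; d=R.T@np.linalg.inv(np.array(s['mtx']))@np.array([px[0],px[1],1.])
    return c+d*(z-c[2])/d[2]
def proj(s,p):
    return cv2.projectPoints(np.array([p],float),np.array(s['rvec'],float),np.array(s['tvec'],float),np.array(s['mtx'],float),None)[0].ravel()
E
python3 - <<'E'
from h import *
import pickle
d={n:snap(n,n+'0.png') for n in('top','scene')}
pickle.dump(d,open('s0.pkl','wb'))
o=env.get_obs();print(o)
for n in d: print(n,d[n]['mtx'],d[n]['rvec'],d[n]['tvec'])
E
```

```text
{'time': 0.1, 'joint_pos': array([ 6.82730910e+01,  2.02564599e+01,  9.36252260e+01,  7.50983840e-04,
        6.61865121e+01, -1.37329611e-01]), 'qd': array([ 0.01874332, -0.13175875, -0.04945981, -0.04301855,  0.08361364,
       -0.00932135]), 'tau': array([ 1.21184530e-03, -5.94901156e+01, -3.34927046e+01,  6.99782325e-02,
        1.82872033e-02,  1.26135194e-05]), 'eef_pos': array([0.22981174, 0.58076593, 0.23295811]), 'tool_rot': array([-1.79931804e+02, -8.50145703e-04,  1.58410116e+02]), 'wrist_force': array([-0.13812141, -0.36144175,  0.38849675]), 'ft_torque': array([0.04534355, 0.01278442, 0.05922417]), 'gripper_force': 0.0, 'gripper_width': 0.09224205637934861}
top [[567.31523036   0.         319.60088164]
 [  0.         567.31523036 245.18560189]
 [  0.           0.           1.        ]] [ 2.1810478  -2.15367349  0.13675861] [0.01823675 0.56103701 1.17751475]
scene [[467.00203409   0.         313.67784802]
 [  0.         467.00203409 238.94291036]
 [  0.           0.           1.        ]] [ 0.79424871  2.60949323 -1.01974669] [ 0.42672724 -0.20858046  1.25435229]
```

View pics/top0.png

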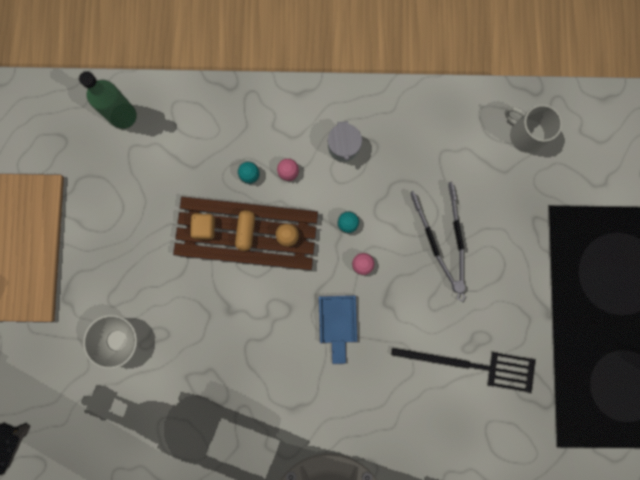

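View pics/scene0.png

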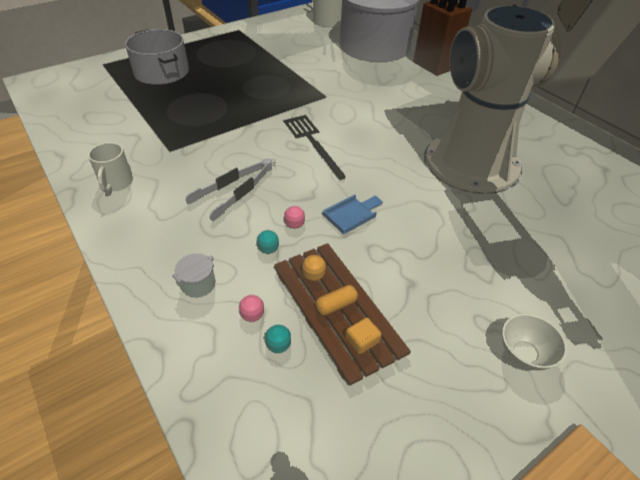

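Top view: the tongs' grips are at about (433,243) and (460,235), with the jaws pointing up-image to (416,195) and (453,185) and the ring at (460,290).
Round-roll candidates in the top view are orange (288,235), pink (288,169) and (363,263), and turquoise (248,172) and (348,222). The orange one is the target: it has bread crust, stands on the pot stand, and is in a row with the finger roll (245,230) and square roll (202,227).

```bash
cat > m.py <<'E'
from h import *
import pickle
d=pickle.load(open('s0.pkl','rb'))
def blobs(m,amin=40):
    n,l,st,c=cv2.connectedComponentsWithStats(m.astype(np.uint8)); return [(l==i,c[i],st[i,4]) for i in range(1,n) if st[i,4]>=amin]
for n in d:
    s=d[n]; hsv=cv2.cvtColor(s['frame'],cv2.COLOR_RGB2HSV); H,S,V=[hsv[...,i].astype(int) for i in range(3)]
    roi=np.zeros(H.shape,bool)
    r={'top':(150,310,170,520),'scene':(150,390,180,420)}[n]; roi[r[0]:r[1],r[2]:r[3]]=1
    print(n)
    for b in blobs(roi&(H>8)&(H<25)&(S>110)&(V>120)): print(' roll',b[1].round(1),b[2],ray(s,b[1],.042).round(4))
    dark=(V<55)&roi
    for b in blobs(dark):
        p=cv2.minAreaRect(np.argwhere(b[0])[:,::-1].astype(np.float32)); print(' dark',b[1].round(1),b[2],np.round(p[1],1),ray(s,b[1],.034 if n=='top' else .017).round(4))
s=d['top'];hsv=cv2.cvtColor(s['frame'],cv2.COLOR_RGB2HSV);H,S,V=[hsv[...,i].astype(int) for i in range(3)]
m=((V<110)&(S>110)&((H<12)|(H>170))); m[:190]=0;m[275:]=0;m[:,:170]=0;m[:,325:]=0
q=cv2.minAreaRect(np.argwhere(m)[:,::-1].astype(np.float32)); bp=cv2.boxPoints(q); print('stand',[ray(s,b,.022).round(4) for b in bp],ray(s,q[0],.022))
for p in [(416,195),(453,185),(460,287)]: print(p,ray(s,p,.02).round(4))
a=cv2.resize(s['frame'][190:280,165:375],None,fx=3.5,fy=3.5,interpolation=2);b=cv2.resize(s['frame'][170:305,390:490],None,fx=3.5,fy=3.5,interpolation=2)
c=np.zeros((475,90+700,3),np.uint8); c[:315,:735][:a.shape[0]]=a
cv2.imwrite('pics/crop1.png',cv2.cvtColor(a,cv2.COLOR_RGB2BGR));cv2.imwrite('pics/crop2.png',cv2.cvtColor(b,cv2.COLOR_RGB2BGR))
E
python3 m.py
```

```text
top
 roll [243.4 229.8] 459 [0.5904 0.1872 0.042 ]
 roll [200.7 225.2] 445 [0.5988 0.2778 0.042 ]
 roll [285.8 233.7] 283 [0.5832 0.0974 0.042 ]
 dark [218.  223.2] 59 [10.  6.] [0.6049 0.2427 0.034 ]
 dark [257.  225.8] 65 [ 5.2 12.3] [0.6005 0.1594 0.034 ]
 dark [458.4 234.7] 161 [29.2  5.5] [ 0.5871 -0.2714  0.034 ]
 dark [432.1 241.5] 146 [29.4  5.1] [ 0.5717 -0.2148  0.034 ]
 dark [299.9 238.8] 97 [10.4 19.1] [0.5737 0.0676 0.034 ]
 dark [217.4 235.6] 54 [7. 8.] [0.5783 0.2432 0.034 ]
 dark [254.8 241.6] 59 [ 4.7 12.1] [0.5663 0.1632 0.034 ]
scene
 roll [314.1 266.6] 453 [0.5813 0.0964 0.042 ]
 roll [336.6 298.9] 734 [0.5903 0.1858 0.042 ]
 roll [364.3 333.9] 749 [0.5941 0.2753 0.042 ]
stand [array([0.5384, 0.3361, 0.022 ]), array([0.6631, 0.3277, 0.022 ]), array([0.6346, 0.0324, 0.022 ]), array([0.5103, 0.0442, 0.022 ])] [0.58625722 0.18510465 0.022     ]
(416, 195) [ 0.6751 -0.1837  0.02  ]
(453, 185) [ 0.6985 -0.2649  0.02  ]
(460, 287) [ 0.476  -0.2766  0.02  ]
```

View pics/crop1.png

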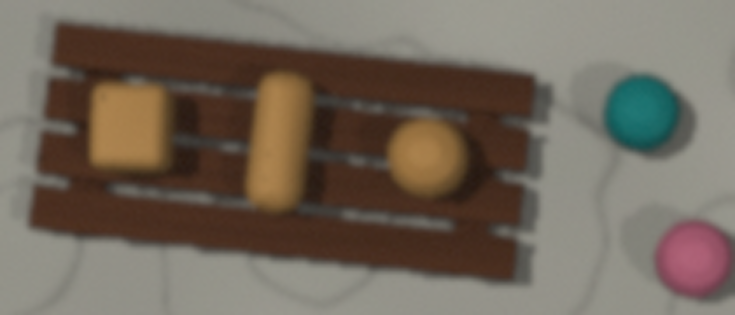

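View pics/crop2.png

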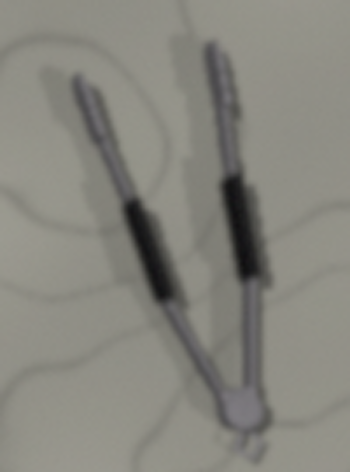

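The crop confirms the target. The orange domed circle on the stand is the round roll, at top-view pixel (287,235), or about (0.581, 0.095) m. The finger and square rolls lie to its left, and the pink and turquoise balls are off the stand. The tongs lie at yaw ≈15°, with the grip midpoint at about (0.577,-0.244).

```bash
cat >> h.py <<'E'
from scipy.spatial.transform import Rotation as Ro
def to(p,yaw,o=None):
    o=o or env.get_obs(); R=Ro.from_euler('xyz',o['tool_rot'],degrees=True)
    w=(R.inv()*Ro.from_euler('xyz',[180,0,yaw],degrees=True)).as_rotvec()/(np.pi/4)
    print('t',round(o['time'],2),'pos',o['eef_pos'].round(4),'rot',o['tool_rot'].round(2),'w',round(o['gripper_width'],4),'shift',(R.inv().apply(np.array(p)-o['eef_pos'])/.5).round(4),'turn',w.round(4))
E
python3 -c "
from h import *
to([.577,-.244,.2],15)"
```

```text
t 0.1 pos [0.2298 0.5808 0.233 ] rot [-179.93   -0.    158.41] w 0.0922 shift [-1.2526 -1.2782  0.0674] turn [-7.0000e-04  1.9000e-03  3.1869e+00]
```

Request:
step_arm:
  plan:
    - {"x": -0.58,"y": -0.59,"wz": 1,"jaw": 1}
    - {"x": -0.58,"y": -0.59,"wz": 1,"jaw": 1}
    - {"x": -0.58,"y": -0.59,"wz": 1,"jaw": 1}
    - {"x": -0.58,"y": -0.59,"wz": 1,"jaw": 1}
    - {"x": -0.58,"y": -0.59,"wz": 1,"jaw": 1}
    - {"x": -0.58,"y": -0.59,"wz": 1,"jaw": 1}
    - {"x": -0.58,"y": -0.59,"wz": 1,"jaw": 1}
    - {"x": -0.58,"y": -0.59,"wz": 1,"jaw": 1}
    - {"x": -0.58,"y": -0.59,"wz": 1,"jaw": 1}
    - {"x": -0.58,"y": -0.59,"wz": 1,"jaw": 1}

```text
$.plan[0]: bad value
```

```bash
python3 -c "
from h import *
to([.577,-.244,.2],15)"
```

```text
t 0.1 pos [0.2298 0.5808 0.233 ] rot [-179.93   -0.    158.41] w 0.0922 shift [-1.2526 -1.2782  0.0674] turn [-7.0000e-04  1.9000e-03  3.1869e+00]
```

All seven keys are probably required in every row.

Request:
step_arm:
  plan:
    - {"x": -0.58,"y": -0.59,"z": 0,"wx": 0,"wy": 0,"wz": 1,"jaw": 1}
    - {"x": -0.58,"y": -0.59,"z": 0,"wx": 0,"wy": 0,"wz": 1,"jaw": 1}
    - {"x": -0.58,"y": -0.59,"z": 0,"wx": 0,"wy": 0,"wz": 1,"jaw": 1}
    - {"x": -0.58,"y": -0.59,"z": 0,"wx": 0,"wy": 0,"wz": 1,"jaw": 1}
    - {"x": -0.58,"y": -0.59,"z": 0,"wx": 0,"wy": 0,"wz": 1,"jaw": 1}
    - {"x": -0.58,"y": -0.59,"z": 0,"wx": 0,"wy": 0,"wz": 1,"jaw": 1}
    - {"x": -0.58,"y": -0.59,"z": 0,"wx": 0,"wy": 0,"wz": 1,"jaw": 1}
    - {"x": -0.58,"y": -0.59,"z": 0,"wx": 0,"wy": 0,"wz": 1,"jaw": 1}
    - {"x": -0.58,"y": -0.59,"z": 0,"wx": 0,"wy": 0,"wz": 1,"jaw": 1}
    - {"x": -0.58,"y": -0.59,"z": 0,"wx": 0,"wy": 0,"wz": 1,"jaw": 1}

```text
time: 0.93
eef_pos: [0.3912, 0.198, 0.2336]
tool_rot: [-180.0, 0.0, 113.4]
wrist_force: [1.5, 1.0, -0.4]
gripper_width: 0.0916
gripper_force: 0.0
```

```bash
python3 -c "
from h import *
to([.577,-.244,.2],15)"
```

```text
t 0.93 pos [0.3912 0.198  0.2336] rot [-1.8000e+02  1.0000e-02  1.1342e+02] w 0.0916 shift [-0.9588 -0.0104  0.0673] turn [2.0000e-04 2.0000e-04 2.1871e+00]
```

Request:
step_arm:
  plan:
    - {"x": -0.82,"y": -0.01,"z": 0,"wx": 0,"wy": 0,"wz": 1,"jaw": 1}
    - {"x": -0.82,"y": -0.01,"z": 0,"wx": 0,"wy": 0,"wz": 1,"jaw": 1}
    - {"x": -0.82,"y": -0.01,"z": 0,"wx": 0,"wy": 0,"wz": 1,"jaw": 1}
    - {"x": -0.82,"y": -0.01,"z": 0,"wx": 0,"wy": 0,"wz": 1,"jaw": 1}
    - {"x": -0.82,"y": -0.01,"z": 0,"wx": 0,"wy": 0,"wz": 1,"jaw": 1}
    - {"x": -0.82,"y": -0.01,"z": 0,"wx": 0,"wy": 0,"wz": 1,"jaw": 1}
    - {"x": -0.82,"y": -0.01,"z": 0,"wx": 0,"wy": 0,"wz": 1,"jaw": 1}
    - {"x": -0.82,"y": -0.01,"z": 0,"wx": 0,"wy": 0,"wz": 1,"jaw": 1}
    - {"x": -0.82,"y": -0.01,"z": 0,"wx": 0,"wy": 0,"wz": 1,"jaw": 1}
    - {"x": -0.82,"y": -0.01,"z": 0,"wx": 0,"wy": 0,"wz": 1,"jaw": 1}

```text
time: 1.77
eef_pos: [0.5498, -0.1809, 0.2333]
tool_rot: [-180.0, 0.0, 68.4]
wrist_force: [1.7, 0.3, 0.6]
gripper_width: 0.092
gripper_force: 0.0
```

```bash
python3 -c "
from h import *
to([.577,-.244,.2],15)"
```

```text
t 1.77 pos [ 0.5498 -0.1809  0.2333] rot [-1.7999e+02  2.0000e-02  6.8360e+01] w 0.092 shift [-0.0973  0.0971  0.0666] turn [0.0000e+00 4.0000e-04 1.1858e+00]
```

Request:
step_arm:
  plan:
    - {"x": -0.097,"y": 0.097,"z": 0.06,"wx": 0,"wy": 0,"wz": 1,"jaw": 1}
    - {"x": -0.097,"y": 0.097,"z": 0.06,"wx": 0,"wy": 0,"wz": 1,"jaw": 1}
    - {"x": -0.097,"y": 0.097,"z": 0.06,"wx": 0,"wy": 0,"wz": 1,"jaw": 1}
    - {"x": -0.097,"y": 0.097,"z": 0.06,"wx": 0,"wy": 0,"wz": 1,"jaw": 1}
    - {"x": -0.097,"y": 0.097,"z": 0.06,"wx": 0,"wy": 0,"wz": 1,"jaw": 1}
    - {"x": -0.097,"y": 0.097,"z": 0.06,"wx": 0,"wy": 0,"wz": 1,"jaw": 1}
    - {"x": -0.097,"y": 0.097,"z": 0.06,"wx": 0,"wy": 0,"wz": 1,"jaw": 1}

```text
time: 2.35
eef_pos: [0.5763, -0.2411, 0.203]
tool_rot: [-180.0, 0.0, 23.0]
wrist_force: [-0.1, -0.0, -0.7]
gripper_width: 0.0922
gripper_force: 0.0
```

Request:
step_arm:
  plan:
    - {"x": 0,"y": 0,"z": 0,"wx": 0,"wy": 0,"wz": 0.186,"jaw": 1}
    - {"x": 0,"y": 0,"z": 0,"wx": 0,"wy": 0,"wz": 0.186,"jaw": 1}
    - {"x": 0,"y": 0,"z": 0,"wx": 0,"wy": 0,"wz": 0.186,"jaw": 1}
    - {"x": 0,"y": 0,"z": 0,"wx": 0,"wy": 0,"wz": 0.186,"jaw": 1}

```text
time: 2.68
eef_pos: [0.5765, -0.241, 0.2034]
tool_rot: [-180.0, 0.0, 15.2]
wrist_force: [-0.9, 0.0, 0.3]
gripper_width: 0.0922
gripper_force: 0.0
```

```bash
cat > w.py <<'E'
from h import *
s=snap('wrist','w1.png')
to([.577,-.244,.05],15)
V=s['frame'].max(2); m=(V<50).astype(np.uint8)
n,l,st,c=cv2.connectedComponentsWithStats(m)
for i in range(1,n):
    if st[i,4]>150:
        r=cv2.minAreaRect(np.argwhere(l==i)[:,::-1].astype(np.float32))
        print(c[i].round(1),st[i],np.round(r[1],1),round(r[2],1),ray(s,c[i],.034).round(4))
print('proj est grips',proj(s,[.577,-.244,.034]))
E
python3 w.py
```

```text
t 2.73 pos [ 0.5765 -0.241   0.2034] rot [-1.7999e+02  1.0000e-02  1.5210e+01] w 0.0922 shift [-0.0006  0.0061  0.3069] turn [-0.0002  0.0003  0.0047]
[627.   31.6] [610  19  30  24 381] [23. 29.] 90.0 [ 0.7735 -0.4174  0.034 ]
[ 5.  94.1] [  0  51  17 120 990] [119.  16.] 90.0 [0.61   0.0181 0.034 ]
[115.4 110. ] [ 91  81  37  59 669] [60.4 30.1] 80.2 [ 0.6206 -0.0641  0.034 ]
[297.5 215.8] [289 174  19  89 816] [88.8 10.7] 84.4 [ 0.5764 -0.2196  0.034 ]
[364.7 219.2] [ 351  176   25   99 1006] [13.2 99.3] 8.0 [ 0.5884 -0.2744  0.034 ]
[356.4 386.6] [    0   195   640   285 80103] [284. 639.] 90.0 [ 0.4285 -0.315   0.034 ]
proj est grips [325.97511466 222.62636521]
```

View pics/w1.png

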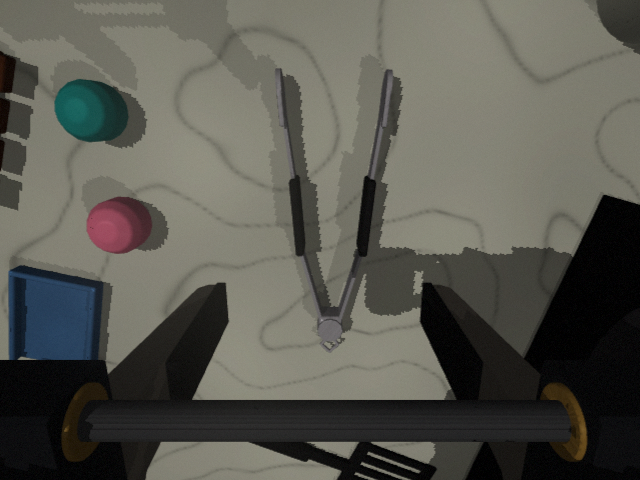

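Wrist view: the grips are at (297,216) and (364,219), the jaw tips at (279,70) and (388,72), and the pivot at (330,330). So the tongs' yaw is about 14.3° and their origin is about (0.579,-0.246). The fingers straddle them with margin, so I'll descend.

```bash
python3 -c "
from h import *
s=snap('wrist')
a,b,p=[ray(s,q,.025) for q in [(279,70),(388,72),(330,330)]]
print(a,b,p,np.degrees(np.arctan2(*((a+b)/2-p)[1::-1])))
to([.579,-.246,.024],14.3)"
```

```text
[ 0.68215808 -0.17774196  0.025     ] [ 0.70287759 -0.25904689  0.025     ] [ 0.47561505 -0.27584188  0.025     ] 14.834380148278996
t 2.78 pos [ 0.5766 -0.241   0.2035] rot [-180.      0.     15.18] w 0.0916 shift [0.002  0.0109 0.3591] turn [-0.0001  0.0001  0.0195]
```

Request:
step_arm:
  plan:
    - {"x": -0.002,"y": 0.012,"z": 0.26,"wx": 0,"wy": 0,"wz": 0.015,"jaw": 1}
    - {"x": -0.002,"y": 0.012,"z": 0.26,"wx": 0,"wy": 0,"wz": 0.015,"jaw": 1}
    - {"x": -0.002,"y": 0.012,"z": 0.26,"wx": 0,"wy": 0,"wz": 0.015,"jaw": 1}
    - {"x": -0.002,"y": 0.012,"z": 0.26,"wx": 0,"wy": 0,"wz": 0.015,"jaw": 1}
    - {"x": -0.002,"y": 0.012,"z": 0.3,"wx": 0,"wy": 0,"wz": 0.015,"jaw": 1}
    - {"x": -0.002,"y": 0.012,"z": 0.33,"wx": 0,"wy": 0,"wz": 0.015,"jaw": 1}
    - {"x": -0.002,"y": 0.012,"z": 0.357,"wx": 0,"wy": 0,"wz": 0.015,"jaw": 1}
    - {"x": -0.002,"y": 0.012,"z": 0.357,"wx": 0,"wy": 0,"wz": 0.015,"jaw": 1}

```text
time: 3.45
eef_pos: [0.5764, -0.2467, 0.0238]
tool_rot: [-179.9, 0.1, 14.4]
wrist_force: [-1.1, -0.3, -1.0]
gripper_width: 0.0918
gripper_force: 0.0
```

Request:
step_arm:
  plan:
    - {"x": 0,"y": 0,"z": 0,"wx": 0,"wy": 0,"wz": 0,"jaw": 0.45}
    - {"x": 0,"y": 0,"z": 0,"wx": 0,"wy": 0,"wz": 0,"jaw": 0.45}
    - {"x": 0,"y": 0,"z": 0,"wx": 0,"wy": 0,"wz": 0,"jaw": 0.4}
    - {"x": 0,"y": 0,"z": 0,"wx": 0,"wy": 0,"wz": 0,"jaw": 0.36}
    - {"x": 0,"y": 0,"z": 0,"wx": 0,"wy": 0,"wz": 0,"jaw": 0.3}
    - {"x": 0,"y": 0,"z": 0,"wx": 0,"wy": 0,"wz": 0,"jaw": 0.3}
    - {"x": 0,"y": 0,"z": 0,"wx": 0,"wy": 0,"wz": 0,"jaw": 0.3}
    - {"x": 0,"y": 0,"z": 0,"wx": 0,"wy": 0,"wz": 0,"jaw": 0.3}

```text
time: 4.12
eef_pos: [0.5783, -0.2474, 0.0263]
tool_rot: [179.9, -0.1, 14.4]
wrist_force: [-0.2, 0.6, 6.9]
gripper_width: 0.06
gripper_force: 6.9
```

```bash
python3 -c "
from h import *
o=env.get_obs();print(o['gripper_width'],o['gripper_force'],o['wrist_force'])
to([.577,-.247,.024],14.5)"
```

```text
0.059999521999079306 6.919238269329071 [-0.16263988  0.61314068  6.93466303]
t 4.12 pos [ 0.5783 -0.2474  0.0263] rot [ 1.7993e+02 -1.1000e-01  1.4360e+01] w 0.06 shift [-0.0023 -0.0014  0.0046] turn [ 0.0016 -0.0024 -0.0031]
```

Request:
step_arm:
  plan:
    - {"x": 0,"y": 0,"z": -0.02,"wx": 0,"wy": 0,"wz": 0,"jaw": 0.3}
    - {"x": 0,"y": 0,"z": -0.05,"wx": 0,"wy": 0,"wz": 0,"jaw": 0.3}
    - {"x": 0,"y": 0,"z": -0.1,"wx": 0,"wy": 0,"wz": 0,"jaw": 0.3}
    - {"x": 0,"y": 0,"z": -0.15,"wx": 0,"wy": 0,"wz": 0,"jaw": 0.3}
    - {"x": 0,"y": 0,"z": -0.2,"wx": 0,"wy": 0,"wz": 0,"jaw": 0.3}
    - {"x": 0,"y": 0,"z": -0.25,"wx": 0,"wy": 0,"wz": 0,"jaw": 0.3}
    - {"x": 0,"y": 0,"z": -0.28,"wx": 0,"wy": 0,"wz": 0,"jaw": 0.3}
    - {"x": 0,"y": 0,"z": -0.28,"wx": 0,"wy": 0,"wz": 0,"jaw": 0.3}
    - {"x": 0,"y": 0,"z": -0.28,"wx": 0,"wy": 0,"wz": 0,"jaw": 0.3}

```text
time: 4.87
eef_pos: [0.5774, -0.2472, 0.1659]
tool_rot: [179.9, -0.1, 14.4]
wrist_force: [-0.6, -0.1, -1.4]
gripper_width: 0.0598
gripper_force: 4.6
```

```bash
python3 -c "
from h import *
snap('wrist','w2.png'); snap('scene','s2.png')
o=env.get_obs();print(o['gripper_width'],o['gripper_force'],o['wrist_force'])
a=cv2.imread('pics/w2.png');b=cv2.imread('pics/s2.png')
cv2.imwrite('pics/c2.png',np.hstack([cv2.resize(a,(400,300)),cv2.resize(b[60:300,80:400],(400,300))]))
to([.48,.104,.16],-5.2)"
```

```text
0.059453008477239416 4.622693806886673 [-0.093833   -0.34819358 -1.84740692]
t 4.97 pos [ 0.5763 -0.2467  0.1639] rot [-1.7993e+02  9.0000e-02  1.4370e+01] w 0.0595 shift [-0.0125 -0.7273  0.0087] turn [-0.0011  0.0022  0.4349]
```

View pics/c2.png

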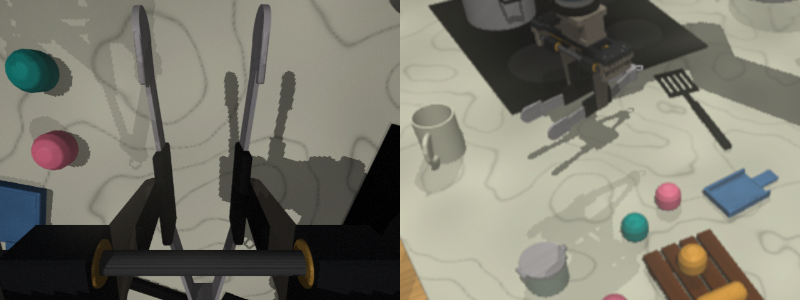

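Wrist view: the tongs are held. The jaw tips are at about (224,12) and (422,12) in full-size pixels, symmetric about the gripper. The scene view shows the tongs lifted clear and level.

```bash
python3 -c "
from h import *
s=snap('wrist');o=env.get_obs()
R=Ro.from_euler('xyz',o['tool_rot'],degrees=True)
for q in [(224,12),(422,12),(254,240),(388,240)]: print(R.inv().apply(ray(s,q,o['eef_pos'][2]-.026+.03)-o['eef_pos']).round(4))
to([.48,.104,.16],-5.2)"
```

```text
[ 0.1168 -0.0317 -0.0042]
[ 0.1168  0.0335 -0.0043]
[ 0.0381 -0.0259 -0.004 ]
[ 0.0382  0.0261 -0.0041]
t 5.02 pos [ 0.5762 -0.2467  0.1635] rot [-1.7991e+02  1.2000e-01  1.4370e+01] w 0.06 shift [-0.0123 -0.7271  0.0083] turn [-0.0015  0.003   0.4348]
```

Request:
step_arm:
  plan:
    - {"x": 0,"y": -0.04,"z": 0,"wx": 0,"wy": 0,"wz": 0.02,"jaw": 0.3}
    - {"x": 0,"y": -0.11,"z": 0,"wx": 0,"wy": 0,"wz": 0.06,"jaw": 0.3}
    - {"x": 0,"y": -0.19,"z": 0,"wx": 0,"wy": 0,"wz": 0.12,"jaw": 0.3}
    - {"x": 0,"y": -0.27,"z": 0,"wx": 0,"wy": 0,"wz": 0.18,"jaw": 0.3}
    - {"x": 0,"y": -0.35,"z": 0,"wx": 0,"wy": 0,"wz": 0.24,"jaw": 0.3}
    - {"x": 0,"y": -0.43,"z": 0,"wx": 0,"wy": 0,"wz": 0.3,"jaw": 0.3}
    - {"x": 0,"y": -0.51,"z": 0,"wx": 0,"wy": 0,"wz": 0.35,"jaw": 0.3}
    - {"x": 0,"y": -0.59,"z": 0,"wx": 0,"wy": 0,"wz": 0.4,"jaw": 0.3}
    - {"x": 0,"y": -0.66,"z": 0,"wx": 0,"wy": 0,"wz": 0.435,"jaw": 0.3}
    - {"x": -0.002,"y": -0.724,"z": 0,"wx": 0,"wy": 0,"wz": 0.435,"jaw": 0.3}

```text
time: 5.85
eef_pos: [0.4849, 0.1051, 0.1639]
tool_rot: [180.0, 0.1, -5.3]
wrist_force: [0.3, 0.4, -1.3]
gripper_width: 0.0596
gripper_force: 4.6
```

Request:
step_arm:
  plan:
    - {"x": 0,"y": 0,"z": 0.03,"wx": 0,"wy": 0,"wz": 0,"jaw": 0.3}
    - {"x": 0,"y": 0,"z": 0.06,"wx": 0,"wy": 0,"wz": 0,"jaw": 0.3}
    - {"x": 0,"y": 0,"z": 0.06,"wx": 0,"wy": 0,"wz": 0,"jaw": 0.3}
    - {"x": 0,"y": 0,"z": 0.06,"wx": 0,"wy": 0,"wz": 0,"jaw": 0.3}

```text
time: 6.18
eef_pos: [0.4852, 0.1032, 0.1338]
tool_rot: [179.9, 0.2, -5.2]
wrist_force: [-0.7, 0.2, -0.5]
gripper_width: 0.0597
gripper_force: 4.6
```

```bash
python3 -c "
from h import *
a=snap('wrist','w3.png'); b=snap('scene','s3.png')
o=env.get_obs();print(o['gripper_width'],o['gripper_force'],o['wrist_force'])
R=Ro.from_euler('xyz',o['tool_rot'],degrees=True)
hsv=cv2.cvtColor(a['frame'],cv2.COLOR_RGB2HSV);m=(hsv[...,0]>8)&(hsv[...,0]<25)&(hsv[...,1]>110)&(hsv[...,2]>90)
n,l,st,c=cv2.connectedComponentsWithStats(m.astype(np.uint8))
for i in range(1,n):
  if st[i,4]>300: p=ray(a,c[i],.042); print(c[i].round(1),st[i],p.round(4),'tool',R.inv().apply(p-o['eef_pos']).round(4))
A=cv2.imread('pics/w3.png');B=cv2.imread('pics/s3.png')
cv2.imwrite('pics/c3.png',np.hstack([cv2.resize(A,(400,300)),cv2.resize(B[180:360,220:460],(400,300))]))
to([.4854,.1037,.054],-5.2)"
```

```text
0.059782617534096825 4.622878432273865 [ 0.36801944 -0.44384887 -0.82665175]
[164.5  88.3] [ 129   13   71  157 8672] [0.5925 0.1838 0.042 ] tool [ 0.0982 -0.0901  0.093 ]
[18.5 99.1] [   0   44   49  101 3618] [0.5943 0.2687 0.042 ] tool [ 0.0922 -0.1748  0.093 ]
[322.2  93.6] [ 280   49   85   90 5884] [0.5816 0.0942 0.042 ] tool [0.0955 0.0001 0.0931]
[304.1 146.5] [267 141  75   9 362] [0.553  0.1076 0.042 ] tool [ 0.0659 -0.0106  0.0931]
[204.2 195.4] [188 188  33  15 361] [0.5292 0.1723 0.042 ] tool [ 0.0362 -0.0729  0.0931]
[306.5 197. ] [273 188  73  15 589] [0.5225 0.1093 0.042 ] tool [ 0.0353 -0.0096  0.0931]
[ 86.4 196. ] [ 20 190 123  12 886] [0.5354 0.2449 0.042 ] tool [ 0.0357 -0.1457  0.0931]
t 6.28 pos [0.4865 0.103  0.1351] rot [ 1.7999e+02  3.0000e-02 -5.2400e+00] w 0.0598 shift [-0.0023 -0.0011  0.1622] turn [ 0.0003  0.0007 -0.0009]
```

View pics/c3.png

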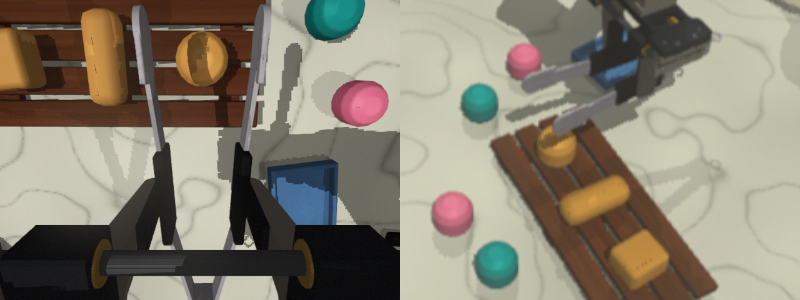

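The roll sits at tool (95.5, 0.1) mm and the jaw centre at about (96, 1) mm, so it is centred between the jaws: roll at (201,58) and jaw tips at (140,10) and (264,10) in the half-size view. I'll lower straight down.

Request:
step_arm:
  plan:
    - {"x": 0,"y": -0.001,"z": 0.02,"wx": 0,"wy": 0,"wz": 0,"jaw": 0.3}
    - {"x": 0,"y": -0.001,"z": 0.045,"wx": 0,"wy": 0,"wz": 0,"jaw": 0.3}
    - {"x": 0,"y": -0.001,"z": 0.07,"wx": 0,"wy": 0,"wz": 0,"jaw": 0.3}
    - {"x": 0,"y": -0.001,"z": 0.095,"wx": 0,"wy": 0,"wz": 0,"jaw": 0.3}
    - {"x": 0,"y": -0.001,"z": 0.12,"wx": 0,"wy": 0,"wz": 0,"jaw": 0.3}
    - {"x": 0,"y": -0.001,"z": 0.14,"wx": 0,"wy": 0,"wz": 0,"jaw": 0.3}
    - {"x": 0,"y": -0.001,"z": 0.156,"wx": 0,"wy": 0,"wz": 0,"jaw": 0.3}
    - {"x": 0,"y": -0.001,"z": 0.156,"wx": 0,"wy": 0,"wz": 0,"jaw": 0.3}
    - {"x": 0,"y": -0.001,"z": 0.156,"wx": 0,"wy": 0,"wz": 0,"jaw": 0.3}

```text
time: 7.03
eef_pos: [0.4864, 0.1037, 0.0569]
tool_rot: [180.0, 0.0, -5.2]
wrist_force: [-0.2, 0.8, -1.2]
gripper_width: 0.0597
gripper_force: 4.6
```

```bash
python3 -c "
from h import *
a=snap('wrist','w4.png'); b=snap('scene','s4.png')
o=env.get_obs();print(o['gripper_width'],o['gripper_force'],o['wrist_force'],o['eef_pos'])
A=cv2.imread('pics/w4.png');B=cv2.imread('pics/s4.png')
cv2.imwrite('pics/c4.png',np.hstack([cv2.resize(A,(400,300)),cv2.resize(B[220:310,260:380],(400,300))]))"
```

```text
0.05977498729495373 4.622839763760567 [-0.28647405  0.1579353  -1.65391458] [0.48697125 0.10389521 0.05755324]
```

View pics/c4.png

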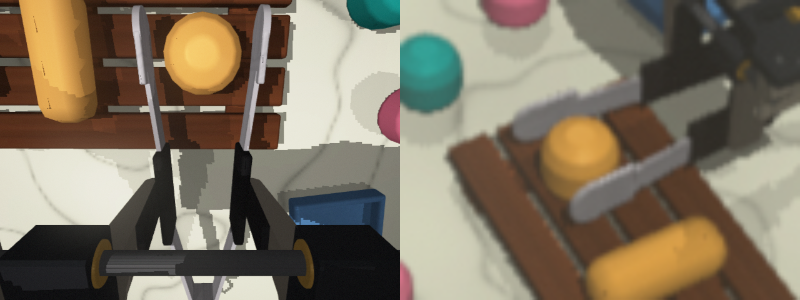

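The roll at (202,52) lies between the jaw plates at (143,45) and (264,45), nothing touches, and the jaws overlap its widest band. I'll lower 3 mm and close gradually.

Request:
step_arm:
  plan:
    - {"x": 0,"y": 0,"z": 0.006,"wx": 0,"wy": 0,"wz": 0,"jaw": 0.3}
    - {"x": 0,"y": 0,"z": 0.006,"wx": 0,"wy": 0,"wz": 0,"jaw": 0.26}
    - {"x": 0,"y": 0,"z": 0.006,"wx": 0,"wy": 0,"wz": 0,"jaw": 0.22}
    - {"x": 0,"y": 0,"z": 0.006,"wx": 0,"wy": 0,"wz": 0,"jaw": 0.18}
    - {"x": 0,"y": 0,"z": 0.006,"wx": 0,"wy": 0,"wz": 0,"jaw": 0.14}
    - {"x": 0,"y": 0,"z": 0.006,"wx": 0,"wy": 0,"wz": 0,"jaw": 0.1}
    - {"x": 0,"y": 0,"z": 0.006,"wx": 0,"wy": 0,"wz": 0,"jaw": 0.06}
    - {"x": 0,"y": 0,"z": 0.006,"wx": 0,"wy": 0,"wz": 0,"jaw": 0}
    - {"x": 0,"y": 0,"z": 0.006,"wx": 0,"wy": 0,"wz": 0,"jaw": -0.5}
    - {"x": 0,"y": 0,"z": 0.006,"wx": 0,"wy": 0,"wz": 0,"jaw": -1}

```text
time: 7.97
eef_pos: [0.4865, 0.1039, 0.0541]
tool_rot: [-180.0, -0.0, -5.2]
wrist_force: [0.3, -0.4, -0.5]
gripper_width: 0.0492
gripper_force: 30.0
```

Request:
step_arm:
  plan:
    - {"x": 0,"y": 0,"z": 0,"wx": 0,"wy": 0,"wz": 0,"jaw": -1}
    - {"x": 0,"y": 0,"z": 0,"wx": 0,"wy": 0,"wz": 0,"jaw": -1}
    - {"x": 0,"y": 0,"z": 0,"wx": 0,"wy": 0,"wz": 0,"jaw": -1}
    - {"x": 0,"y": 0,"z": 0,"wx": 0,"wy": 0,"wz": 0,"jaw": -1}

```text
time: 8.3
eef_pos: [0.4865, 0.1039, 0.0541]
tool_rot: [-180.0, -0.0, -5.2]
wrist_force: [-0.0, -0.1, 0.1]
gripper_width: 0.0494
gripper_force: 30.0
```

The grips stopped at 49.4 mm under 30 N, so the jaws are on the roll. I'll lift gently by 0.18 m.

Request:
step_arm:
  plan:
    - {"x": 0,"y": 0,"z": -0.005,"wx": 0,"wy": 0,"wz": 0,"jaw": -1}
    - {"x": 0,"y": 0,"z": -0.015,"wx": 0,"wy": 0,"wz": 0,"jaw": -1}
    - {"x": 0,"y": 0,"z": -0.03,"wx": 0,"wy": 0,"wz": 0,"jaw": -1}
    - {"x": 0,"y": 0,"z": -0.05,"wx": 0,"wy": 0,"wz": 0,"jaw": -1}
    - {"x": 0,"y": 0,"z": -0.075,"wx": 0,"wy": 0,"wz": 0,"jaw": -1}
    - {"x": 0,"y": 0,"z": -0.1,"wx": 0,"wy": 0,"wz": 0,"jaw": -1}
    - {"x": 0,"y": 0,"z": -0.125,"wx": 0,"wy": 0,"wz": 0,"jaw": -1}
    - {"x": 0,"y": 0,"z": -0.15,"wx": 0,"wy": 0,"wz": 0,"jaw": -1}
    - {"x": 0,"y": 0,"z": -0.175,"wx": 0,"wy": 0,"wz": 0,"jaw": -1}
    - {"x": 0,"y": 0,"z": -0.2,"wx": 0,"wy": 0,"wz": 0,"jaw": -1}

```text
time: 9.13
eef_pos: [0.4866, 0.1038, 0.1558]
tool_rot: [-180.0, -0.1, -5.2]
wrist_force: [0.4, -0.6, -2.2]
gripper_width: 0.049
gripper_force: 30.0
```

Request:
step_arm:
  plan:
    - {"x": 0,"y": 0,"z": -0.025,"wx": 0,"wy": 0,"wz": 0,"jaw": -1}
    - {"x": 0,"y": 0,"z": -0.05,"wx": 0,"wy": 0,"wz": 0,"jaw": -1}
    - {"x": 0,"y": 0,"z": -0.075,"wx": 0,"wy": 0,"wz": 0,"jaw": -1}
    - {"x": 0,"y": 0,"z": -0.1,"wx": 0,"wy": 0,"wz": 0,"jaw": -1}
    - {"x": 0,"y": 0,"z": -0.12,"wx": 0,"wy": 0,"wz": 0,"jaw": -1}
    - {"x": 0,"y": 0,"z": -0.135,"wx": 0,"wy": 0,"wz": 0,"jaw": -1}
    - {"x": 0,"y": 0,"z": -0.145,"wx": 0,"wy": 0,"wz": 0,"jaw": -1}
    - {"x": 0,"y": 0,"z": -0.15,"wx": 0,"wy": 0,"wz": 0,"jaw": -1}
    - {"x": 0,"y": 0,"z": -0.15,"wx": 0,"wy": 0,"wz": 0,"jaw": -1}
    - {"x": 0,"y": 0,"z": -0.15,"wx": 0,"wy": 0,"wz": 0,"jaw": -1}

```text
time: 9.97
eef_pos: [0.4863, 0.1038, 0.2288]
tool_rot: [180.0, 0.0, -5.2]
wrist_force: [0.4, 0.1, -1.9]
gripper_width: 0.0493
gripper_force: 30.0
```

Request:
step_arm:
  plan:
    - {"x": 0,"y": 0,"z": 0,"wx": 0,"wy": 0,"wz": 0,"jaw": -1}
    - {"x": 0,"y": 0,"z": 0,"wx": 0,"wy": 0,"wz": 0,"jaw": -1}
    - {"x": 0,"y": 0,"z": 0,"wx": 0,"wy": 0,"wz": 0,"jaw": -1}
    - {"x": 0,"y": 0,"z": 0,"wx": 0,"wy": 0,"wz": 0,"jaw": -1}
    - {"x": 0,"y": 0,"z": 0,"wx": 0,"wy": 0,"wz": 0,"jaw": -1}
    - {"x": 0,"y": 0,"z": 0,"wx": 0,"wy": 0,"wz": 0,"jaw": -1}

```text
time: 10.47
eef_pos: [0.4865, 0.1039, 0.229]
tool_rot: [180.0, 0.0, -5.2]
wrist_force: [0.2, 0.4, -2.0]
gripper_width: 0.0493
gripper_force: 30.0
```

```bash
python3 -c "
from h import *
a=snap('wrist','w5.png'); b=snap('scene','s5.png')
o=env.get_obs();print(o['gripper_width'],o['gripper_force'],o['wrist_force'],o['eef_pos'])
A=cv2.imread('pics/w5.png');B=cv2.imread('pics/s5.png')
cv2.imwrite('pics/c5.png',np.hstack([cv2.resize(A,(400,300)),cv2.resize(B[130:370,180:500],(400,300))]))"
```

```text
0.04919521471401153 29.97857004404068 [-0.15700586  0.58917211 -1.53016659] [0.48649704 0.10384983 0.22904768]
```

View pics/c5.png

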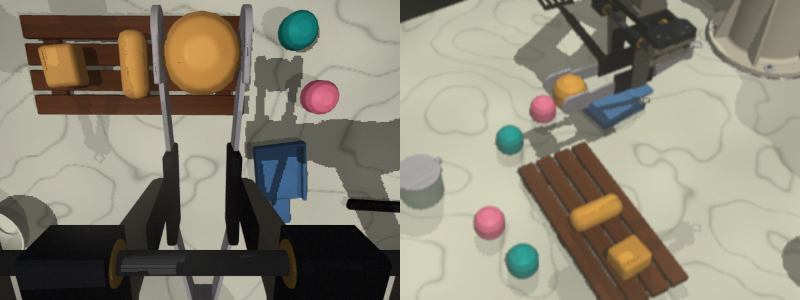

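The roll is held in the jaws at (202,52) in the wrist half, about 0.19 m above the counter and still. The other rolls are still on the stand. I'll hand in.

```bash
python3 -c "
from rig import env
print(env.finish_job())"
```

```text
the job is handed in; nothing more can be done
None
```

I picked up the tongs by their black grips, closed the jaws on the round roll and lifted it about 0.19 m above the counter; it was held there, still, when I handed the job in at about 10.6 s, with the other rolls left on the stand.

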